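# Put the open gearbox into reverse through its top opening

## Task

The gearbox on the bench has its top cover off for a last check before closing up. Reach down through the top opening and push the jaw of the reverse lever (the steel jaw on the robot's side of the two brass selector jaws, standing on no rail) towards the tapered tail end until it stops, so that reverse is fully in; push it gently with the fingertips, never gripping or forcing it, and then come out clear. Do not touch the casing, whose top face is cleaned for sealing, and leave the two brass selector forks in neutral and everything else on the bench where it is.

Things in the scene. Friction and masses are not known exactly. Their poses are not given: they have to be found in the camera images.
- gearbox: Car gearbox on two timber chocks, fixed to the bench. Origin on the bench top under the middle of the top opening. y axis along the shafts: +y to the tail end (long tapering housing, round drive flange, 332 mm out), -y to the front end (bare input shaft, 260 mm out); z up. Gears and brass-ringed sleeves inside reach up to 35 mm below the top face between x = -23 and +67 mm.
- casing: Cast aluminium casing, origin and axes of the gearbox. Flat top face 240 mm above the bench, nothing of it stands higher. The opening in it is 140 mm (x, -70 to +70) by 240 mm (y, -120 to +120), with straight walls going down 190 mm; the flange round it is 25 mm wide on the long sides, 23 mm at the ends. Must not be touched.
- opening (a point): Middle of the top opening, at the level of the top face (240 mm above the bench).
- reverse_jaw: Jaw on top of the steel reverse lever: slotted block 22 mm wide (x), 28 mm long (y), 26 mm tall, axes as the gearbox's but for the lever's lean. Origin in its middle, 12 mm above its underside, 14 mm below its top. It stands at gearbox x -36 mm: 23 mm from the -x long wall, 24 mm from the brass jaw beside it. Its top is 6 to 9 mm below the casing's top face. It travels about 29 mm to +y.
- push_face (a point): Middle of the jaw's flat front (-y) end, where it is pushed, 20 to 25 mm below the casing's top face. Between it and the front wall 85 mm or more are free at gearbox x -36, down to 60 mm below the top face.
- reverse_lever (a joint): Swing of the reverse lever about a cross pin (gearbox x) 95 mm below the casing's top face, 74 mm below the jaw's origin; rad. 0 = leaning 0.2 to the front, 0.4 = leaning 0.2 to the tail, on its stop: reverse fully in. Starts between 0 and 0.06. Takes 4 to 5 N at the jaw to move, stays where it is left. More than 60 N on the jaw is gripping or forcing it.
- fork_12 (a joint): Slide of the first/second selector fork along its rail (m), + to the tail; 0 = neutral, limits +-0.012; 3 N moves it. Its brass jaw (18 mm wide, 28 mm long, top 6 mm below the casing's top face) stands at gearbox x +8, y -16 mm.
- fork_34 (a joint): Slide of the third/fourth selector fork along its rail (m), + to the tail; 0 = neutral, limits +-0.012; 3 N moves it. Its brass jaw, like the other, stands at gearbox x +44, y -16 mm. The two selector rails (steel bars 12 mm thick, centre 23 mm below the top face) run along y at x +8 and +44.
- bearing: Steel ball bearing, ring 72 mm across, 19 mm tall, lying on the bench on the gearbox's -x side. Origin under its middle.
- socket: Steel socket, 28 mm across, 64 mm tall, standing on the bench on the gearbox's -x side. Origin under its middle.
- spanner: Steel spanner 210 mm long, lying on the bench along the gearbox's -x side. Origin under its middle.
- screwdriver: Screwdriver 220 mm long, black handle, lying on the bench on the gearbox's +x side. Origin under its middle.
- spray_can: Spray can, 65 mm across, 190 mm tall, standing on the bench on the gearbox's +x side. Origin under its middle.
- bolt_tray: Open steel tray 110 x 150 x 30 mm with the cover's bolts, on the bench at the robot's left. Origin under its middle.
- hammer: Hammer 290 mm long, lying on the bench at the robot's right. Origin under its middle.

How it is judged:
By the outcome, as a careful person would: the job done as asked, in the order asked, and still so for the second after the job is handed in, with the robot touching nothing.
It also fails if it takes over 32 s, if anything falls off the work surface, if the arm or the gripper's body presses on something with over 40 N, if the wrist force passes 120 N, or if a joint passes its speed limit or range.

## Robot

A 6-joint arm with a two-finger parallel gripper is mounted at the origin on the work surface. World frame = base frame: x ahead of the robot, y to its left, z up, the work surface at z = 0. Lengths are in mm, angles in rad, forces in N, time in s.
With the tool pointing down it reaches from about 300 to 850 mm from the base axis. Payload 5.4 kg.
Tool frame: the origin (TCP) lies on the centre line of the jaws, within the pads' length; the fingertips stand 22 mm ahead of it and the grasp point (between the pads) lies 3 mm ahead of it; z points along the fingers, x is the direction in which the jaws open and shut, and the axes are right-handed (so a half turn about z gives the same grasp; the last joint's range is limited). The gripper opens to 85 mm and grips with 20 to 120 N. Pads are 22 mm wide; open, the fingers measure 114 mm over their backs; the gripper's body (76 mm by 85 mm) begins 54 mm behind the grasp point. The pads swing forward as they close: fully open they stand 13 mm farther back than shut.
Start: joints at [-1.52, 0.158, 1.597, -0, 1.386, -0.21], TCP at [148.243, -555.545, 253.299] pointing down, gripper open.
Joint ranges: [-2.91, 2.91], [-0.94, 2.29], [0.18, 2.7], [-1.29, 4.43], [0.17, 2.64], [-3, 3]. Speed limits (rad/s): [2.57, 2.57, 3.14, 3.14, 3.14, 3.14].

## Interface

Orientations are given as a rotation vector (axis times angle).
In Python, from plant import read_state, eyes, workorder, spotter gives the robot as it stands. The module is installed in compiled form; this text tells all that it offers.
- The arm moves only by the tool send_rows, never from a script. Its argument "steps" is a list of rows, each a list of 3 entries, a list of its own where there are three numbers: the shift along the tool's x, y, z in mm, then the turn about the tool's z in rad, then the closure in counts, from 0 (fully open) to 255 (shut). A call has exactly 5 rows; each row is the pose to reach, as a shift and turn from the pose measured when the call began, along the tool's axes at that moment; what a row does not reach only later rows make up. A row lasts 1/10 s, in which the tool goes at most 50 mm and 8.59 degrees, less where a joint would pass 70% of its speed; a pose out of reach is approached as far as the arm can. A call with a gripper value outside its range is refused whole. The fingers move at their own pace and stop on an object; "grip_force" is the grip in N (left out, the last holds). Time passes only in rows, so rows that repeat a pose let the fingers close, or fill a call up. It gives the time, the measured TCP pose, the force and the opening at its end, in the units of the state.
- read_state(): the state, without advancing time (a new reading comes with each control period).
- eyes.grab_frame(name): name is "scene" or "side" or "wrist"; returns a dict with "color" (384x512x3 uint8, red, green, blue), "range_z" (384x512 float32, mm along the optical axis (not along the pixel's ray), 0 where there is no reading), "K" (3x3 intrinsics, pixels), "k1" (the pictures are not rectified: a ray, as slopes to the right and down, at radius r is drawn at 1 + k1 r^2 times it, then the intrinsics apply), "rvec" (rotation vector, rad) and "tvec" (3), from world to camera coordinates, as OpenCV has them; the wrist camera has in their place "tool_from_camera" (4x4, takes a point from camera to tool coordinates, whose origin is the TCP and whose axes are the tool frame's). Camera axes: x right, y down, z forward; pixel columns grow to the right and rows downward; lengths in mm; the calibration is good to about 2 mm. A picture is of the moment at which its call begins: read the wrist's pose just before it.
- workorder.close_job(): hands the job in, once; it reports no verdict.
Trained networks look in a picture, given as the dict that the camera call returned (one of the last four; its "shot" number tells which), for a name from the list of things; names that differ only in an ending like _2 or _b are one class to them, and where a whole thing is asked for, a point or a joint stands for the part that bears it (a point fixed in the world has none). Each returns a list of dicts, best first, with "confidence" (0 to 1); they miss things now and then, are a little off and sometimes report something else, mostly with a low value. They report only what shows in the picture. A call takes as long as a camera call.
- spotter.trace(picture, thing): "pixels" (384x512 bool, what is visible of it) and "extent" ([left, top, width, height] in pixels, round what is visible of it).
The state is a dict: "clock": time; "joints": joint angles; "qd": joint speeds; "effort": joint torques, N m; "tcp_pos": TCP position; "ee_rot": TCP orientation; "force": force on the tool from outside, world axes, zero at the start; "wrist_torque": the same for the moment, N m; "grip_width": finger opening in mm.
Only numpy, scipy, OpenCV 4.12 (cv2) and the standard library are available. Lean on these libraries where they do the work, as an engineer would, in place of code of your own. Each camera call takes 0.05 s, during which the arm holds its last target. There are 200 camera calls.

## Working session

There is one attempt and no reset: what is moved stays moved. The work goes in short steps, Python scripts to look and compute and a tool call to move; the robot and the scene stay as the last step left them, time stands still between calls to the robot, and variables do not carry over. Pictures are saved under pics/ and viewed, about 8 in all and at most 12, crops included, and the job is handed in when it is done.

Besides the shell and the picture viewer there is one more tool, called after "Request:" as name(argument=value, ...), one argument or row to a line, values as JSON. send_rows: Moves the arm, as the interface text tells. Its arguments: {"type":"object","properties":{"steps":{"type":"array"},"grip_force":{"type":"number"}},"required":["steps"]}

```bash
mkdir -p pics
cat > h.py <<'E'
import numpy as np, cv2
from scipy.spatial.transform import Rotation as R
from plant import read_state, eyes, workorder, spotter
def cloud(p, s=None):
    K=p["K"];z=p["range_z"];v,u=np.mgrid[0:384,0:512].astype(float)
    n=cv2.undistortPoints(np.stack([u.ravel(),v.ravel()],1)[:,None],K,np.array([p["k1"],0,0,0.]))[:,0]
    c=np.c_[n*z.reshape(-1,1),z.ravel()]
    if "rvec" in p:
        r=R.from_rotvec(np.ravel(p["rvec"]));w=r.inv().apply(c-np.ravel(p["tvec"]))
    else:
        T=p["tool_from_camera"];w=c@T[:3,:3].T+T[:3,3]
        w=R.from_rotvec(s["ee_rot"]).apply(w)+s["tcp_pos"]
    w[z.ravel()<=0]=np.nan
    return w.reshape(384,512,3)
def save(p,n): cv2.imwrite("pics/"+n+".png",cv2.cvtColor(p["color"],cv2.COLOR_RGB2BGR))
E
python3 - <<'E'
from h import *
s=read_state();print(s)
ims=[]
for c in("scene","side"):
    p=eyes.grab_frame(c);ims.append(p["color"]);W=cloud(p)
    print(c,p["k1"],R.from_rotvec(np.ravel(p["rvec"])).inv().apply(-np.ravel(p["tvec"])))
    for t in("casing","reverse_jaw","gearbox","fork_12","fork_34"):
        for d in spotter.trace(p,t)[:2]:
            q=W[d["pixels"]];q=q[np.isfinite(q[:,0])]
            print(t,round(d["confidence"],2),d["extent"],np.round(np.percentile(q,[2,50,98],axis=0)).tolist() if len(q) else 0)
cv2.imwrite("pics/a.png",cv2.cvtColor(np.vstack(ims)[:, :],cv2.COLOR_RGB2BGR)[:768]) 
im=cv2.imread("pics/a.png");cv2.imwrite("pics/a.png",cv2.resize(im,(400,600)))
cv2.imwrite("pics/a1.png",cv2.cvtColor(ims[0],cv2.COLOR_RGB2BGR));cv2.imwrite("pics/a2.png",cv2.cvtColor(ims[1],cv2.COLOR_RGB2BGR))
E
```

```text
{'clock': 0.0, 'joints': array([-1.52010038e+00,  1.59042532e-01,  1.59824966e+00,  5.07226814e-06,
        1.38623335e+00, -2.10111877e-01]), 'qd': array([-2.23355079e-03,  6.09982159e-06, -1.26134774e-03, -1.26457029e-03,
       -5.79223094e-04,  5.55496433e-04]), 'effort': array([-1.05151947e-03, -3.96001768e+01, -3.31427515e+01, -2.33517694e-04,
        8.59931315e-03,  1.07687802e-05]), 'tcp_pos': array([ 148.21475972, -554.97487265,  252.31181282]), 'ee_rot': array([-2.49027382e+00,  1.91281849e+00,  1.96225879e-03]), 'force': array([ 0.64050363, -0.36842961,  0.28795794]), 'wrist_torque': array([ 0.03048526,  0.0058739 , -0.00992409]), 'grip_width': 85.19623774484727}
scene -0.053227999669006924 [ 937.21667313 -713.61653652 1530.90969449]
casing 0.68 [246.8, 121.2, 92.5, 99.1] [[487.0, -118.0, 43.0], [589.0, 71.0, 194.0], [675.0, 357.0, 247.0]]
reverse_jaw 0.63 [273.0, 157.0, 12.2, 7.9] [[534.0, 45.0, 214.0], [546.0, 64.0, 228.0], [555.0, 71.0, 237.0]]
reverse_jaw 0.43 [307.4, 199.3, 15.2, 15.8] [[718.0, 7.0, -1.0], [737.0, 75.0, 23.0], [747.0, 128.0, 71.0]]
gearbox 0.74 [247.
[... 754 characters left out ...]
.0, 210.0], [544.0, 70.0, 228.0], [554.0, 75.0, 236.0]]
gearbox 0.88 [212.2, 167.5, 69.0, 170.9] [[493.0, -64.0, 52.0], [590.0, 178.0, 192.0], [673.0, 401.0, 244.0]]
gearbox 0.27 [258.6, 210.9, 5.3, 9.3] [[535.0, 45.0, 210.0], [544.0, 70.0, 228.0], [554.0, 75.0, 236.0]]
fork_12 0.76 [228.2, 205.6, 25.0, 35.1] [[574.0, 49.0, 182.0], [592.0, 125.0, 224.0], [626.0, 138.0, 235.0]]
fork_12 0.5 [229.4, 195.9, 26.8, 20.4] [[560.0, -4.0, 172.0], [613.0, 10.0, 219.0], [631.0, 63.0, 237.0]]
fork_34 0.76 [228.2, 205.6, 25.0, 35.1] [[574.0, 49.0, 182.0], [592.0, 125.0, 224.0], [626.0, 138.0, 235.0]]
fork_34 0.5 [229.4, 195.9, 26.8, 20.4] [[560.0, -4.0, 172.0], [613.0, 10.0, 219.0], [631.0, 63.0, 237.0]]
```

View pics/a1.png

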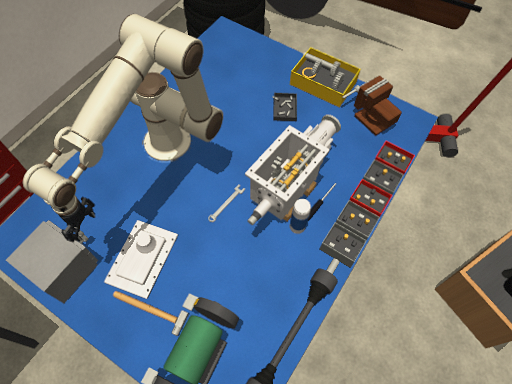

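View pics/a2.png

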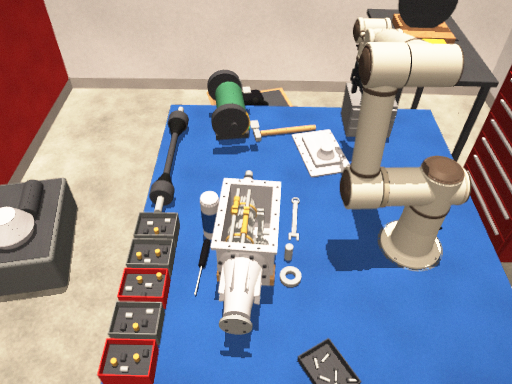

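The scene shows the gearbox with its tail towards world +y. In the first view the opening is around (290,165), with the reverse jaw near (279,161). The second view has the opening around (250,215), with the jaw near (261,214).

Run:
```python
from h import *
s=read_state()
for c in("scene","side"):
    p=eyes.grab_frame(c);W=cloud(p)
    m=(W[...,2]>234)&(W[...,2]<252)&(abs(W[...,0]-583)<130)&(abs(W[...,1]-50)<190)
    q=W[m][:,:2].astype(np.float32);print(c,len(q),np.median(W[m][:,2]),cv2.minAreaRect(q))
    g=[np.percentile(q,[0.5,99.5],axis=0)];print(g)
print(R.from_rotvec(s["ee_rot"]).as_matrix().round(3))
```

```text
scene 1437 241.8838326507447 ((580.707763671875, 73.10553741455078), (292.8732604980469, 193.3388214111328), 85.79183959960938)
[array([[479.43573547, -75.53967941],
       [682.64616089, 218.48706757]])]
side 1849 240.79729867905465 ((581.2947387695312, 69.53997802734375), (290.221435546875, 190.28790283203125), 85.8067855834961)
[array([[480.32593018, -74.93125549],
       [682.94395264, 216.98474487]])]
[[ 0.258 -0.966 -0.   ]
 [-0.966 -0.258  0.   ]
 [-0.     0.    -1.   ]]
```

Request:
send_rows(
  steps=[
    [[0, 0, -40], 0, 255],
    [[-10, -12, -80], 0, 255],
    [[-35, -40, -110], 0, 255],
    [[-65, -75, -120], 0, 255],
    [[-95, -112, -120], 0, 255],
  ],
  grip_force=20,
)

```text
clock: 1.2
tcp_pos: [232.6, -434.6, 376.1]
ee_rot: [2.488, -1.914, 0.007]
force: [0.5, -0.7, 0.1]
grip_width: 12.3
```

Request:
send_rows(
  steps=[
    [[-30, -36, 0], 0, 255],
    [[-60, -72, 0], 0, 255],
    [[-90, -108, 0], 0, 255],
    [[-120, -142, 0], 0, 255],
    [[-150, -178, 0], 0, 255],
  ],
)

```text
clock: 1.7
tcp_pos: [366.8, -242.3, 375.6]
ee_rot: [2.487, -1.914, 0.008]
force: [0.6, -0.3, -0.5]
grip_width: 0.2
```

```bash
cat > go.py <<'E'
from h import *
import sys
s=read_state();M=R.from_rotvec(s["ee_rot"]).as_matrix()
t=np.array(list(map(float,sys.argv[1:4])))
yaw=np.arctan2(M[1,0],M[0,0]);d=(np.radians(-94.2)-yaw+np.pi)%(2*np.pi)-np.pi
print(s["clock"],s["tcp_pos"].round(1),M.round(3).tolist(),"shift",(M.T@(t-s["tcp_pos"])).round(1),"turn",round(-d,3),s["force"].round(1),s["grip_width"],s["joints"].round(2))
E
python3 go.py 540 9 372
```

```text
1.7 [ 366.8 -242.3  375.6] [[0.256, -0.967, 0.002], [-0.967, -0.256, -0.006], [0.006, -0.001, -1.0]] shift [-198.6 -231.8    2.5] turn 0.332 [ 0.6 -0.3 -0.5] 0.19561735972592362 [-0.86 -0.26  1.76 -0.    1.63  0.45]
```

Request:
send_rows(
  steps=[
    [[-35, -40, 0], 0.06, 255],
    [[-70, -80, 0], 0.12, 255],
    [[-105, -120, 0], 0.2, 255],
    [[-140, -160, 0], 0.26, 255],
    [[-170, -200, 0], 0.33, 255],
  ],
)

```text
clock: 2.2
tcp_pos: [508.7, -36.0, 375.1]
ee_rot: [2.137, -2.3, 0.01]
force: [1.2, -0.4, 0.2]
grip_width: 0.1
```

```bash
python3 go.py 540 9 372
```

```text
2.2 [508.7 -36.  375.1] [[-0.073, -0.997, 0.003], [-0.997, 0.073, -0.006], [0.006, -0.003, -1.0]] shift [-47.2 -27.9   2.9] turn -0.0 [ 1.2 -0.4  0.2] 0.08784799244261676 [-0.31 -0.07  1.59 -0.01  1.61  1.34]
```

Request:
send_rows(
  steps=[
    [[-20, -12, 1], 0, 255],
    [[-40, -24, 3], 0, 255],
    [[-47, -28, 3], 0, 255],
    [[-47, -28, 3], 0, 255],
    [[-47, -28, 3], 0, 255],
  ],
)

```text
clock: 2.7
tcp_pos: [539.8, 8.0, 372.1]
ee_rot: [2.136, -2.3, 0.011]
force: [-0.2, 0.3, 0.2]
grip_width: -0.1
```

```bash
cat > w.py <<'E'
from h import *
import sys
s=read_state();p=eyes.grab_frame("wrist");W=cloud(p,s);save(p,sys.argv[1])
print(s["clock"],s["tcp_pos"].round(1),s["joints"].round(2))
print(np.array(p["tool_from_camera"]).round(2).tolist())
m=(W[...,2]>232)&(W[...,2]<250)&(abs(W[...,0]-583)<105)&(abs(W[...,1]-70)<160)
print("top",m.sum(),np.median(W[m][:,2]),cv2.minAreaRect(W[m][:,:2].astype(np.float32)))
c=np.radians(-4.2);ex=np.array([np.cos(c),np.sin(c)]);ey=np.array([-ex[1],ex[0]])
G=np.dstack([(W[...,:2]-[581,71])@ex,(W[...,:2]-[581,71])@ey,W[...,2]])
np.save("G.npy",G)
for t in("reverse_jaw","fork_12"):
    for d in spotter.trace(p,t)[:3]:
        q=G[d["pixels"]];q=q[np.isfinite(q[:,0])]
        print(t,round(d["confidence"],2),d["extent"],np.round(np.percentile(q,[2,50,98],axis=0)).tolist() if len(q) else 0)
# inner walls at depth, seen top face edges
t=(G[...,2]>236)&(G[...,2]<246)
for n,k in (("x- inner",t&(G[...,0]<-40)&(G[...,0]>-100)&(abs(G[...,1])<100)),("x+ inner",t&(G[...,0]>55)&(G[...,0]<100)&(abs(G[...,1])<100))):
    a=G[k][:,0]; print(n,k.sum(),np.percentile(a,[1,99]) if len(a) else 0)
k=t&(G[...,1]<-90)&(abs(G[...,0])<60);a=G[k][:,1];print("y- inner",np.percentile(a,[1,99]) if len(a) else 0)
E
python3 w.py w1
```

```text
2.7 [539.8   8.  372.1] [-0.21  0.01  1.52 -0.01  1.6   1.44]
[[1.0, -0.0, -0.0, -0.28], [0.0, 0.95, 0.31, -80.09], [0.0, -0.31, 0.95, -120.56], [0.0, 0.0, 0.0, 1.0]]
top 32353 239.89902018148877 ((584.037353515625, 71.33219909667969), (287.8094787597656, 191.0886688232422), 85.80105590820312)
reverse_jaw 0.63 [186.2, 167.0, 32.9, 33.2] [[-43.0, -29.0, 208.0], [-30.0, -12.0, 229.0], [-21.0, -2.0, 234.0]]
fork_12 0.63 [103.2, 70.9, 114.2, 87.3] [[-13.0, -29.0, 152.0], [15.0, 51.0, 223.0], [64.0, 68.0, 235.0]]
fork_12 0.56 [178.8, 70.5, 95.4, 88.2] [[-9.0, -76.0, 177.0], [45.0, -55.0, 225.0], [63.0, -4.0, 235.0]]
x- inner 5412 [-91.70555967 -66.26636199]
x+ inner 9221 [73.11853814 97.86552334]
y- inner [-142.70475743 -119.5370477 ]
```

View pics/w1.png

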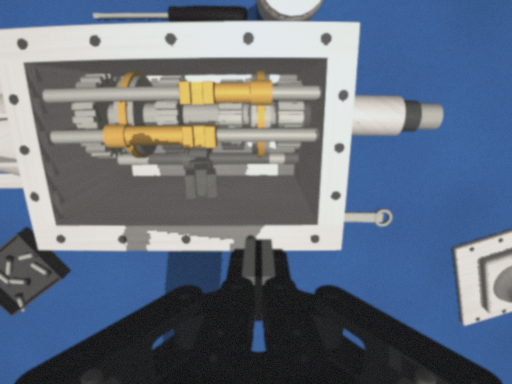

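The wrist view shows the opening from (27,60) to (325,225), with the steel jaw at (201,178). The closed fingertips are at (258,250), ahead of the jaw's front end in y. The casing centre agrees with the fixed cameras to about 3 mm.

Request:
send_rows(
  steps=[
    [[-1, -2, 25], 0, 255],
    [[-1, -2, 55], 0, 255],
    [[-1, -2, 85], 0, 255],
    [[-1, -2, 95], 0, 255],
    [[-1, -2, 95], 0, 255],
  ],
)

```text
clock: 3.35
tcp_pos: [541.2, 7.7, 275.9]
ee_rot: [2.133, -2.301, 0.007]
force: [-0.8, -0.6, -0.6]
grip_width: -0.2
```

```bash
python3 w.py w2; python3 go.py 542 9 234
```

```text
3.35 [541.2   7.7 275.9] [-0.21  0.06  1.66 -0.01  1.42  1.44]
[[1.0, -0.0, -0.0, -0.28], [0.0, 0.95, 0.31, -80.09], [0.0, -0.31, 0.95, -120.56], [0.0, 0.0, 0.0, 1.0]]
top 37960 239.81652666701578 ((578.4654541015625, 50.70208740234375), (247.172607421875, 183.91680908203125), 85.30418395996094)
reverse_jaw 0.94 [146.6, 200.6, 53.3, 50.1] [[-67.0, -29.0, 174.0], [-29.0, -10.0, 229.0], [-21.0, 2.0, 234.0]]
fork_12 0.64 [27.0, 60.5, 171.7, 121.1] [[-13.0, -30.0, 157.0], [16.0, 50.0, 223.0], [65.0, 68.0, 235.0]]
fork_12 0.63 [132.0, 59.9, 150.9, 121.8] [[-7.0, -77.0, 174.0], [46.0, -51.0, 225.0], [64.0, -4.0, 235.0]]
x- inner 5397 [-91.51297063 -66.14605445]
x+ inner 12461 [73.05953248 89.86185602]
y- inner [-142.74639811 -119.72530871]
3.5 [543.1   7.6 279.4] [[-0.075, -0.997, 0.007], [-0.997, 0.075, -0.007], [0.007, -0.007, -1.0]] shift [-1.6  1.5 45.4] turn -0.002 [ 0.  -0.4  0.6] -0.19406197805285516 [-0.21  0.05  1.66 -0.01  1.42  1.44]
```

View pics/w2.png

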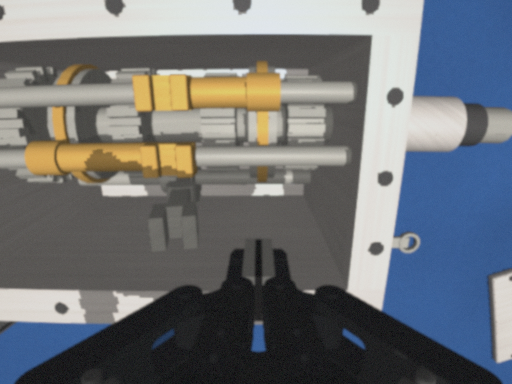

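The wrist view shows the fingertips at (258,260) inside the opening. They are clear of the wall at row 290 and of the rail at row 157. The jaw is at (175,225), to the left (tail side).

Request:
send_rows(
  steps=[
    [[-1, 1, 12], 0, 255],
    [[-1, 1, 24], 0, 255],
    [[-1, 1, 36], 0, 255],
    [[-1, 1, 44], 0, 255],
    [[-1, 1, 44], 0, 255],
  ],
)

```text
clock: 4.0
tcp_pos: [541.3, 8.6, 233.1]
ee_rot: [2.135, -2.302, 0.011]
force: [0.5, -0.2, 0.4]
grip_width: -0.1
```

```bash
python3 go.py 542.5 9 234
python3 - <<'E'
from h import *
s=read_state();p=eyes.grab_frame("side");cv2.imwrite("pics/s2.png",cv2.resize(cv2.cvtColor(p["color"][160:270,190:310],cv2.COLOR_RGB2BGR),None,fx=5,fy=5,interpolation=2))
E
```

```text
4.0 [541.3   8.6 233.1] [[-0.075, -0.997, 0.003], [-0.997, 0.075, -0.006], [0.006, -0.003, -1.0]] shift [-0.5 -1.1 -0.9] turn -0.002 [ 0.5 -0.2  0.4] -0.13903201831753922 [-0.2   0.09  1.72 -0.01  1.33  1.44]
```

View pics/s2.png

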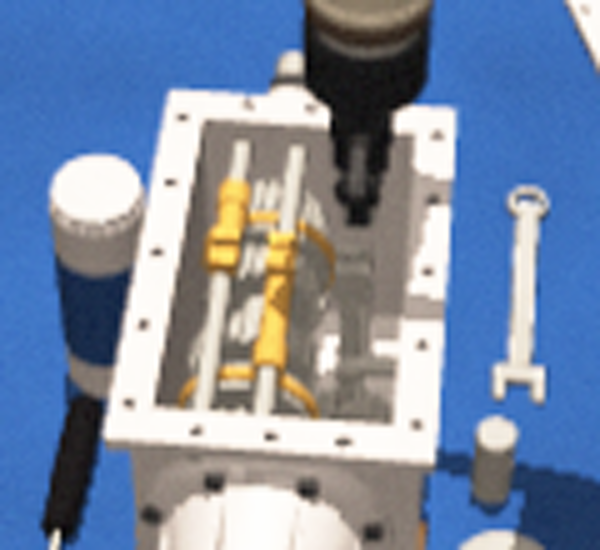

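The side crop shows the fingertips at (358,215) inside the opening, in line with the jaw at (352,265). They are clear of the walls and of the brass forks.

Request:
send_rows(
  steps=[
    [[-3, -1, 0], 0, 255],
    [[-6, -1, 0], 0, 255],
    [[-9, -1, 0], 0, 255],
    [[-11, -1, 0], 0, 255],
    [[-13, -1, 0], 0, 255],
  ],
)

```text
clock: 4.55
tcp_pos: [544.0, 21.6, 234.4]
ee_rot: [2.136, -2.302, 0.013]
force: [-0.8, -0.8, -0.5]
grip_width: -0.0
```

Request:
send_rows(
  steps=[
    [[-2, 0, 0], 0, 255],
    [[-4, 0, 0], 0, 255],
    [[-6, 0, 0], 0, 255],
    [[-8, 0, 0], 0, 255],
    [[-10, 0, 0], 0, 255],
  ],
)

```text
clock: 5.05
tcp_pos: [544.7, 31.0, 234.4]
ee_rot: [2.135, -2.301, 0.015]
force: [-0.8, -5.5, 2.3]
grip_width: -0.1
```

Request:
send_rows(
  steps=[
    [[-2, 0, 0], 0, 255],
    [[-4, 0, 0], 0, 255],
    [[-6, 0, 0], 0, 255],
    [[-8, 0, 0], 0, 255],
    [[-10, 0, 0], 0, 255],
  ],
)

```text
clock: 5.55
tcp_pos: [546.1, 39.8, 235.6]
ee_rot: [2.134, -2.301, 0.02]
force: [-0.9, -5.5, 5.5]
grip_width: -0.3
```

```bash
python3 go.py 544 41 234
```

```text
5.55 [546.1  39.8 235.6] [[-0.075, -0.997, 0.007], [-0.997, 0.075, -0.011], [0.011, -0.008, -1.0]] shift [-1.   2.2  1.6] turn -0.002 [-0.9 -5.5  5.5] -0.34210372057404403 [-0.14  0.1   1.7  -0.01  1.34  1.51]
```

Request:
send_rows(
  steps=[
    [[-2, 1, 1], 0, 255],
    [[-4, 1, 1], 0, 255],
    [[-6, 1, 1], 0, 255],
    [[-8, 1, 1], 0, 255],
    [[-9, 1, 1], 0, 255],
  ],
)

```text
clock: 6.05
tcp_pos: [546.5, 48.3, 235.5]
ee_rot: [2.134, -2.302, 0.024]
force: [0.0, -5.1, 3.7]
grip_width: -0.4
```

```bash
python3 go.py 545 55 234
python3 - <<'E'
from h import *
s=read_state();ims=[]
c=np.radians(-4.2);ex=np.array([np.cos(c),np.sin(c)]);ey=np.array([-ex[1],ex[0]])
for n in("scene","side","wrist"):
    p=eyes.grab_frame(n);W=cloud(p,s)
    for d in spotter.trace(p,"reverse_jaw")[:1]:
        q=W[d["pixels"]];q=q[np.isfinite(q[:,0])];q=q[q[:,2]>226];g=(q[:,:2]-[582.5,71.2]);print(n,d["confidence"],np.percentile(g@ex,[2,50,98]).round(1),np.percentile(g@ey,[2,50,98]).round(1),np.percentile(q[:,2],98))
E
```

```text
6.05 [546.5  48.3 235.5] [[-0.076, -0.997, 0.009], [-0.997, 0.076, -0.013], [0.012, -0.01, -1.0]] shift [-6.6  2.   1.4] turn -0.002 [ 0.  -5.1  3.7] -0.3819608508982838 [-0.13  0.1   1.7  -0.01  1.33  1.52]
side 0.42 [-48.  -38.  -27.1] [-8.5  7.  14.8] 237.77593870345373
wrist 0.65 [-39.8 -28.4 -22.2] [-11.6   7.3  16. ] 235.46066053957125
```

Request:
send_rows(
  steps=[
    [[-1, 1, 1], 0, 255],
    [[-2, 1, 1], 0, 255],
    [[-3, 1, 1], 0, 255],
    [[-4, 1, 1], 0, 255],
    [[-5, 1, 1], 0, 255],
  ],
)

```text
clock: 6.85
tcp_pos: [545.5, 53.6, 233.8]
ee_rot: [2.134, -2.302, 0.022]
force: [0.0, -4.3, 4.8]
grip_width: -0.2
```

Request:
send_rows(
  steps=[
    [[-0.5, 0, 1], 0, 255],
    [[-1, 0, 1], 0, 255],
    [[-1.5, 0, 1], 0, 255],
    [[-2, 0, 1], 0, 255],
    [[-2.5, 0, 1], 0, 255],
  ],
)

```text
clock: 7.35
tcp_pos: [545.6, 56.1, 232.8]
ee_rot: [2.134, -2.302, 0.022]
force: [-0.1, -5.8, 5.4]
grip_width: -0.2
```

Request:
send_rows(
  steps=[
    [[-0.5, 0, 0], 0, 255],
    [[-1, 0, 0], 0, 255],
    [[-1.5, 0, 0], 0, 255],
    [[-2, 0, 0], 0, 255],
    [[-2.5, 0, 0], 0, 255],
  ],
)

```text
clock: 7.85
tcp_pos: [545.8, 58.7, 232.9]
ee_rot: [2.134, -2.302, 0.022]
force: [-0.9, -4.6, 6.3]
grip_width: -0.0
```

Request:
send_rows(
  steps=[
    [[-0.5, 0, 0], 0, 255],
    [[-1, 0, 0], 0, 255],
    [[-1.3, 0, 0], 0, 255],
    [[-1.6, 0, 0], 0, 255],
    [[-2, 0, 0], 0, 255],
  ],
)

```text
clock: 8.35
tcp_pos: [545.9, 60.8, 232.9]
ee_rot: [2.134, -2.302, 0.021]
force: [-0.5, -4.5, 4.0]
grip_width: -0.2
```

Request:
send_rows(
  steps=[
    [[-0.5, 0, 0], 0, 255],
    [[-1, 0, 0], 0, 255],
    [[-1.3, 0, 0], 0, 255],
    [[-1.6, 0, 0], 0, 255],
    [[-2, 0, 0], 0, 255],
  ],
)

```text
clock: 8.85
tcp_pos: [546.0, 61.6, 233.0]
ee_rot: [2.132, -2.3, 0.024]
force: [-1.6, -9.3, 5.8]
grip_width: -0.0
```

```bash
python3 go.py 545 62 233
python3 - <<'E'
from h import *
s=read_state();ims=[]
p=eyes.grab_frame("wrist");save(p,"w3");W=cloud(p,s)
E
```

```text
8.85 [546.   61.6 233. ] [[-0.076, -0.997, 0.007], [-0.997, 0.076, -0.015], [0.014, -0.008, -1.0]] shift [-0.3  1.  -0.1] turn -0.002 [-1.6 -9.3  5.8] -0.042404949205803365 [-0.1   0.1   1.7  -0.01  1.33  1.55]
```

View pics/w3.png

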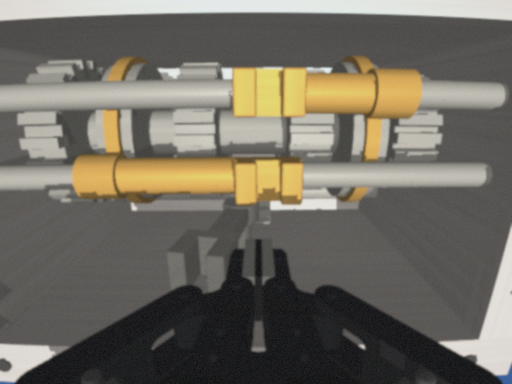

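The picture shows the jaw (170–245, 265) against the fingers. Both forks line up at column 268, so they are still in neutral. Force is rising while the tool lags, so the jaw is at or near its stop.

Request:
send_rows(
  steps=[
    [[-0.5, 0, 0], 0, 255],
    [[-1, 0, 0], 0, 255],
    [[-1.5, 0, 0], 0, 255],
    [[-1.7, 0, 0], 0, 255],
    [[-1.7, 0, 0], 0, 255],
  ],
)

```text
clock: 9.4
tcp_pos: [546.0, 61.7, 233.0]
ee_rot: [2.13, -2.299, 0.027]
force: [-1.6, -9.8, 4.9]
grip_width: 0.3
```

Request:
send_rows(
  steps=[
    [[-2, 0, 0], 0, 255],
    [[-2.5, 0, 0], 0, 255],
    [[-3, 0, 0], 0, 255],
    [[-3.5, 0, 0], 0, 255],
    [[-4, 0, 0], 0, 255],
  ],
)

```text
clock: 9.9
tcp_pos: [546.0, 62.0, 233.0]
ee_rot: [2.125, -2.295, 0.035]
force: [-3.2, -19.3, 5.8]
grip_width: 0.2
```

At 19 N it moved only 0.3 mm, against 4–5 N while it was travelling, so the jaw is on its stop. I'll back off and come out.

Request:
send_rows(
  steps=[
    [[2, 0, 0], 0, 255],
    [[6, 0, 0], 0, 255],
    [[10, 0, 0], 0, 255],
    [[14, 0, 0], 0, 255],
    [[16, 0, 0], 0, 255],
  ],
)

```text
clock: 10.4
tcp_pos: [544.6, 46.1, 233.1]
ee_rot: [2.125, -2.295, 0.034]
force: [0.4, -0.0, -0.1]
grip_width: -0.0
```

Request:
send_rows(
  steps=[
    [[0, 0, -10], 0, 255],
    [[0, 0, -25], 0, 255],
    [[0, 0, -45], 0, 255],
    [[0, 0, -65], 0, 255],
    [[0, 0, -85], 0, 255],
  ],
)

```text
clock: 10.9
tcp_pos: [544.5, 48.5, 320.7]
ee_rot: [2.126, -2.295, 0.036]
force: [-0.1, 0.4, 0.5]
grip_width: -0.1
```

Request:
send_rows(
  steps=[
    [[0, 0, -20], 0, 255],
    [[5, 0, -40], 0, 255],
    [[20, 0, -55], 0, 255],
    [[35, 0, -60], 0, 255],
    [[35, 0, -60], 0, 255],
  ],
)

```text
clock: 11.4
tcp_pos: [541.6, 13.0, 382.6]
ee_rot: [2.123, -2.299, 0.039]
force: [0.4, 0.4, -0.2]
grip_width: 0.2
```

```bash
sed -i 's/\[581,71\]/[583.5,71.2]/g' w.py; python3 w.py w4; python3 go.py 540 10 372
python3 - <<'E'
import cv2;i=cv2.imread("pics/w4.png");cv2.imwrite("pics/w4z.png",cv2.resize(i,(768,576),interpolation=2))
E
```

```text
11.4 [541.6  13.  382.6] [-0.19  0.01  1.5  -0.02  1.62  1.46]
[[1.0, 0.0, -0.0, -0.28], [0.0, 0.95, 0.31, -80.09], [0.0, -0.31, 0.95, -120.56], [0.0, 0.0, 0.0, 1.0]]
top 30324 239.90353190757236 ((584.1031494140625, 71.34494018554688), (288.31732177734375, 190.9401397705078), 85.88127899169922)
reverse_jaw 0.79 [155.7, 167.0, 38.2, 30.9] [[-45.0, -2.0, 208.0], [-32.0, 13.0, 227.0], [-24.0, 30.0, 234.0]]
fork_12 0.85 [185.4, 74.5, 90.7, 84.2] [[-13.0, -77.0, 174.0], [42.0, -56.0, 225.0], [61.0, -4.0, 235.0]]
fork_12 0.6 [108.2, 76.3, 113.1, 82.5] [[-16.0, -29.0, 154.0], [12.0, 50.0, 223.0], [62.0, 68.0, 235.0]]
x- inner 5185 [-94.09422893 -68.84550739]
x+ inner 8536 [70.52115723 95.59809146]
y- inner [-143.00899304 -119.87261432]
11.55 [541.   15.  380.3] [[-0.077, -0.997, 0.004], [-0.997, 0.077, -0.025], [0.024, -0.006, -1.0]] shift [4.9 0.7 8.4] turn -0.004 [-0.2 -0.3 -0.2] -0.08332341059576674 [-0.18  0.02  1.5  -0.02  1.62  1.46]
```

View pics/w4z.png

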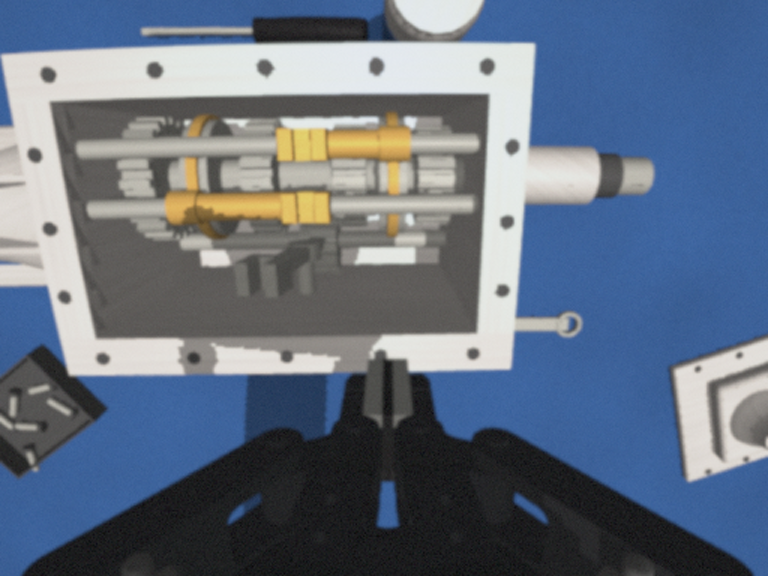

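The wrist view shows the jaw at (272,275), leaning to the tail. The forks are unchanged at columns 303/305, and the gripper is clear above the casing.

```bash
python3 -c "
from plant import workorder;print(workorder.close_job())"
```

```text
the job is handed in; nothing more can be done
None
```

Reverse is fully in. I lowered the closed fingertips through the front of the opening and pushed the reverse jaw to its stop towards the tail. I then backed off, came straight up clear of the casing, and handed the job in at about 11.6 s.

- **Stop reached:** Pushing took about 5 N sideways while the jaw travelled. At the end the readings climbed to about 19 N with only 0.3 mm more movement, well under the 60 N limit.
- **Jaw position:** In the wrist camera the jaw's front edge went from about -29 to -2 mm and its tail edge from about -2 to +30 mm. That is about the expected 29 mm of travel.
- **Forks:** Both brass forks showed the same extents before and after, to within about 3 mm, so they are still in neutral.
- **Casing:** Force readings stayed near zero on the way in and out, so there was no sign of touching it. On handing in the gripper was about 118 mm above the top face, touching nothing.
- **Disagreement:** The wrist and fixed cameras differed by about 3 mm on the casing's x position, so I used the middle value. That was small against the roughly 24 mm of clearance on each side. The scene camera did not find the jaw in the mid-push check.

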